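# Open the polishing-paste canister

### The arm

A 7-joint arm with a two-finger parallel gripper is mounted at the origin on the work surface. World frame = base frame: x ahead of the robot, y to its left, z up, the work surface at z = 0. Lengths are in m, angles in rad, forces in N, time in s.
With the tool pointing down it reaches from about 0.35 to 0.9 m from the base axis. Payload 8.1 kg.
Tool frame: the origin (TCP) lies midway between the tips of the shut fingers; the grasp point (between the pads) lies 19 mm behind it; z points along the fingers, y is the line along which they close (so a half turn about z gives the same grasp; the last joint's range is limited). The gripper opens to 92 mm and grips with 3 to 60 N. Pads are 19 mm wide; open, the fingers measure 130 mm over their backs; the gripper's body (75 mm by 190 mm) begins 47 mm behind the grasp point.
Start: joints at [-1.272, 0.434, 0.025, 1.573, -0.012, 1.134, -0.075], TCP at [0.244, 0.575, 0.227] pointing down, gripper open.
Joint ranges: [-2.62, 2.62], [-0.44, 2.09], [-1.27, 1.32], [0.08, 2.57], [-1.32, 4.46], [0.12, 2], [-2.74, 2.74]. Speed limits (rad/s): [2.22, 2.22, 3.01, 3.01, 3.14, 3.14, 3.14].

### API

Orientations are given as a rotation vector (axis times angle).
In Python, from cell import arm gives the robot as it stands.
- The arm moves only by the tool move_arm, never from a script. Its argument "motion" is a list of rows, each an object of numbers: "tx", "ty", "tz": the shift along the tool's x, y, z normalised to -1 to 1, where 1 is 1000 mm; "twist": the turn about the tool's z normalised to -1 to 1, where 1 is pi/2 rad. In form: [{"tx": .., "ty": .., "tz": .., "twist": ..}, ...]. A call has 1 to 12 rows; each row shifts and turns the commanded pose from where the row before left it, along the tool's axes as they then stand; what a row does not reach is not made up. A row lasts 1/10 s, in which the tool goes at most 50 mm and 8.59 degrees, less where a joint would pass 70% of its speed; a pose out of reach is approached as far as the arm can. A call with a number of a shift or a turn outside -1 to 1 is refused whole. A call with a gripper value outside its range is refused whole. "gripper" is the gripper's target within -1 to 1 (shut at 1, half-way at 0, fully open at -1), set as the call begins (left out, the last holds). The fingers move at their own pace and stop on an object; "squeeze" is the grip in N (left out, the last holds). Time passes only in rows, so rows that do not move let the fingers close. It gives the time, the measured TCP pose, the force, the opening and the grip force at its end, in the units of the state.
- arm.observe(): the state, without advancing time (a new reading comes with each control period).
- arm.get_image(name): name is "side" or "top" or "wrist"; returns the picture (384x512x3 uint8, red, green, blue); there is no depth.
- arm.calibration(name): a dict with "K" (3x3 intrinsics, pixels), "T" (4x4, takes a point from camera to world coordinates). Camera axes: x right, y down, z forward; pixel columns grow to the right and rows downward; lengths in m; the calibration is good to about 2 mm. A picture is of the moment at which its call begins: read the wrist's pose just before it. calibration takes no time and is no camera call; for the wrist camera it gives the pose at the moment of the call.
- arm.sign_off(): hands the job in; it is judged then, once.
Trained networks look in the newest picture that a camera, given by its name, has taken for a name from the list of things; names that differ only in an ending like _2 or _b are one class to them, and where a whole thing is asked for, a point or a joint stands for the part that bears it (a point fixed in the world has none). Each returns a list of dicts, best first, with "conf" (0 to 1); they miss things now and then, are a little off and sometimes report something else, mostly with a low value. They report only what shows in the picture. A call takes as long as a camera call. They do not tell look-alikes from the thing itself.
- arm.look_for(camera, query): "point" ([column, row] as shares, 0 to 1, of the picture: columns of its width, rows of its height, amid what is visible of it).
- arm.regions_of(camera, query): "region" (384x512 bool, what is visible of it) and "point" ([column, row] as shares, 0 to 1, of the picture: columns of its width, rows of its height, amid what is visible of it).
- arm.place_of(camera, query): "point" ([column, row] as shares, 0 to 1, of the picture: columns of its width, rows of its height: a listed point, or the origin of a listed thing).
The state is a dict: "clock": time; "joints": joint angles; "dq": joint speeds; "joint_efforts": joint torques, N m; "position": TCP position; "ee_rot": TCP orientation; "force": force on the tool from outside, world axes, zero at the start; "ft_torque": the same for the moment, N m; "width": opening from 0.0 (shut) to 1.0 (fully open); "gripper_force": force on a finger pad.
Only numpy, scipy, OpenCV 4.12 (cv2) and the standard library are available. Lean on these libraries where they do the work, as an engineer would, in place of code of your own. Each camera call takes 0.05 s, during which the arm holds its last target. There are 200 camera calls.

### The job

Unscrew the cap with the wooden knob from the brass canister that is bolted to the bench: break it loose counter-clockwise, keep twisting and regripping until the thread lets go, and lift it off. Then set it down gently in the shallow round steel tin, flat and knob up, and let go; leave the bowl, the mallet and the wooden block where they are.

Things in the scene. Friction and masses are not known exactly. Their poses are not given: they have to be found in the camera images.
- canister: brass canister, 110 mm diameter, bolted rigidly to the bench by a round dark flange of 132 mm diameter; origin on its axis at the bench surface, z up. Its shoulder ends 126 mm up; above it a threaded neck, hidden under the cap at the start
- cap: screw cap of the canister, about 200 g: round brass skirt, 68 mm diameter, 27 mm high, and on it a smooth round wooden knob, 42 mm diameter, 36 mm high (27 to 63 mm above the origin). Origin on the axis at the skirt's lower edge, z up through the knob. Screwed down, the origin is 133 mm above the bench. It starts tight on a sprung rubber ring (0.3 to 0.4 N m to break loose); after some 0.7 rad it turns easily
- tin: shallow round open steel tin, loose, 162 mm outer diameter, 24 mm high, wall and floor 3 mm; origin at the centre of its underside, z up. Stands beside the canister, to the robot's left or right
- bowl: round brass bowl, 120 mm across the rim, 55 mm high, loose; origin at the centre of its underside. Stands on the other side of the canister from the tin; to be left alone
- mallet: wooden mallet lying on the bench beyond the canister: cylindrical head 60 mm thick, 110 mm long, handle 190 mm; origin under the head's centre. To be left alone
- block: dark wooden block, 120 x 80 x 35 mm, loose; origin at the centre of its underside. To be left alone
- knob (a point): centre of the cap's wooden knob, on the axis, 45 mm above the cap's lower edge
- neck_top (a point): top centre of the canister's neck, 156 mm above the bench. Neck: 59 mm over a two-start right-hand thread rising 18 mm a turn. Turned counter-clockwise seen from above, the cap climbs, with about 1.5 mm axial play, and comes free after about 3.8 rad (0.6 turn) and 11 mm of rise; until then it cannot be pulled off. Let go part-way, it stays where it is
Not all that is in view belongs to the job. Leave any orange or purple look-alike of the cap alone. There is more than one size of the tin; the one meant has the size given above.

How it is judged:
By the outcome, as a careful person would: the job done as asked, in the order asked, and still so for the second after the job is handed in, with the robot touching nothing.
It also fails if it takes over 54 s, if anything falls off the work surface, if the arm or the gripper's body presses on something with over 40 N, if the wrist force passes 120 N, or if a joint passes its speed limit or range.

## Working session

There is one attempt and no reset: what is moved stays moved. The work goes in short steps, Python scripts to look and compute and a tool call to move; the robot and the scene stay as the last step left them, time stands still between calls to the robot, and variables do not carry over. Pictures are saved under pics/ and viewed, at most 10 in all, crops included, and the job is handed in when it is done.

Besides the shell and the picture viewer there is one more tool, called in YAML: its name, and indented under it one key for each argument. move_arm: Moves the arm, as the interface text tells. Scaled input: -1 to 1 covers 1000 mm each way for a shift and pi/2 rad each way for a turn. Its arguments: {"type":"object","properties":{"motion":{"type":"array","items":{"type":"object","properties":{"tx":{"type":"number"},"ty":{"type":"number"},"tz":{"type":"number"},"twist":{"type":"number"}}}},"gripper":{"type":"number"},"squeeze":{"type":"number"}},"required":["motion"]}

```bash
mkdir -p pics
cat > h.py <<'E'
from cell import arm
import numpy as np, cv2
from scipy.spatial.transform import Rotation as R
def ray(cam,p,z):
    c=arm.calibration(cam);K=np.array(c["K"]);T=np.array(c["T"])
    d=T[:3,:3]@np.linalg.inv(K)@[p[0]*512,p[1]*384,1]
    o=T[:3,3];return (o+d*(z-o[2])/d[2])
def save(cam,name):
    im=arm.get_image(cam);cv2.imwrite("pics/"+name,im[:,:,::-1]);return im
E
python3 - <<'E'
from h import *
s=arm.observe();print(s)
a=save("top","a.png");b=save("side","b.png")
for cam in("top","side"):
  for q,z in(("knob",.178),("cap",.133),("canister",0),("tin",0),("bowl",0),("block",0),("mallet",0)):
    for r in arm.place_of(cam,q)[:3]: print(cam,q,round(r["conf"],2),np.round(np.array(r["point"])*[512,384]),ray(cam,r["point"],z).round(4))
print(arm.calibration("top")["T"],arm.observe()["clock"])
E
```

```text
{'clock': 0.0, 'joints': array([-1.27160975,  0.43521383,  0.02496907,  1.57410022, -0.01163096,
        1.13398841, -0.07509884]), 'dq': array([ 0.00139314, -0.00044424,  0.0001234 ,  0.00077519,  0.00052099,
       -0.00036535, -0.00016944]), 'joint_efforts': array([ 5.86075930e-04, -6.67852163e+01,  9.85076912e-01, -3.14451134e+01,
       -6.05294108e-02,  4.29603516e-02,  1.62883871e-04]), 'position': array([0.24425566, 0.5747391 , 0.22594939]), 'ee_rot': array([-6.26968369e-01, -3.07818849e+00,  2.43719360e-03]), 'force': array([-0.54811932,  0.13056072, -0.02381911]), 'ft_torque': array([ 0.01836503, -0.03034439, -0.02394672]), 'gripper_force': 0.0, 'width': 1.0018226184935293}
top knob 0.97 [237. 189.] [ 0.5903 -0.0418  0.178 ]
top knob 0.9 [221. 241.] [0.4307 0.0093 0.178 ]
top knob 0.73 [294. 169.] [ 0.6499 -0.2195  0.178 ]
top cap 0.75 [238. 190.] [ 0.5932 -0.0417  0.133 ]
top cap 0.57 [293. 171.] [ 0.6523 -0.2209  0.133 ]
top cap 0.52 [226. 240.] [ 0.4368 -0.0033  0.133 ]
top canister 0.71 [239. 194.] [ 0.5989 -0.0419  0.    ]
top tin 0.8 [373. 255.] [ 0.3827 -0.5011  0.  
[... 406 characters left out ...]
045   0.178 ]
side cap 0.85 [260. 184.] [ 0.6006 -0.049   0.133 ]
side cap 0.68 [206. 205.] [ 0.4315 -0.1218  0.133 ]
side cap 0.59 [294. 252.] [ 0.6432 -0.3299  0.133 ]
side canister 0.85 [257. 213.] [ 0.5953 -0.0406  0.    ]
side tin 0.94 [227. 277.] [ 0.4723 -0.2831  0.    ]
side tin 0.64 [195. 351.] [ 0.3785 -0.4867  0.    ]
side block 0.72 [288. 166.] [0.7487 0.1999 0.    ]
side mallet 0.68 [305. 199.] [ 0.7694  0.0074 -0.    ]
side mallet 0.61 [255. 212.] [ 0.5868 -0.0331 -0.    ]
[[-0.00977334 -0.98887081  0.1484554   0.38643543]
 [-0.99994825  0.00924556 -0.00424482 -0.08059526]
 [ 0.00282503 -0.1484892  -0.98890999  1.4489975 ]
 [ 0.          0.          0.          1.        ]] 0.8
```

```bash
python3 -c "
import cv2,numpy as np
a=cv2.imread('pics/a.png');b=cv2.imread('pics/b.png');cv2.imwrite('pics/ab.png',cv2.resize(np.vstack([a,b]),None,fx=.78,fy=.78))"
```

```text
(no output)
```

View pics/a.png

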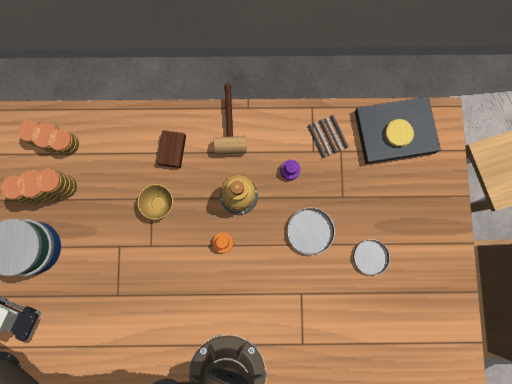

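View pics/b.png

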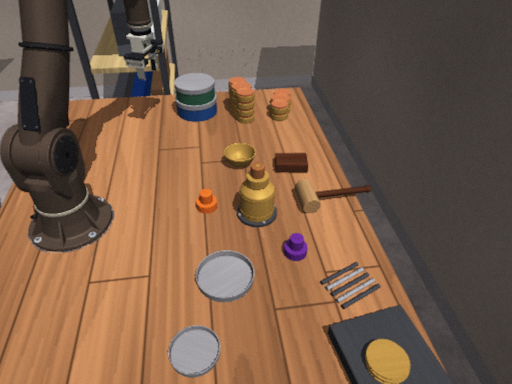

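```bash
cat >> h.py <<'E'
def to(w):
    s=arm.observe();r=R.from_rotvec(s["ee_rot"]);d=r.inv().apply(np.array(w)-s["position"])
    print("t",round(s["clock"],2),"pos",s["position"].round(4),"q",s["joints"].round(2),"F",s["force"].round(1),"M",s["ft_torque"].round(2),"w",round(s["width"],3),"tilt",r.apply([0,0,1]).round(3),"yaxis",r.apply([0,1,0]).round(3))
    print("tool shift mm",(d*1000).round(1))
E
python3 - <<'E'
from h import *
for cam in("top","side"):
  arm.get_image(cam)
  for q,z in(("tin",.024),("knob",.196),("canister",0)):
    for r in arm.regions_of(cam,q)[:3]:
      m=r["region"];ys,xs=np.nonzero(m)
      P=[ray(cam,[(x)/512,(y)/384],z) for x,y in((xs.min(),ys.mean()),(xs.max()+1,ys.mean()),(xs.mean(),ys.min()),(xs.mean(),ys.max()+1))]
      print(cam,q,round(r["conf"],2),xs.mean().round(),ys.mean().round(),np.linalg.norm(P[0]-P[1]).round(3),np.linalg.norm(P[2]-P[3]).round(3),np.mean(P,0).round(4))
to([.592,-.042,.33])
E
```

```text
top tin 0.84 310.0 231.0 0.163 0.163 [ 0.4679 -0.2865  0.024 ]
top tin 0.72 371.0 257.0 0.125 0.123 [ 0.3792 -0.4884  0.024 ]
top knob 0.85 237.0 189.0 0.067 0.068 [ 0.5871 -0.044   0.196 ]
top knob 0.63 223.0 242.0 0.057 0.059 [4.25e-01 3.00e-04 1.96e-01]
top knob 0.57 290.0 169.0 0.061 0.062 [ 0.6446 -0.2037  0.196 ]
top canister 0.65 239.0 197.0 0.133 0.138 [ 0.5916 -0.0428  0.    ]
side tin 0.76 224.0 275.0 0.162 0.174 [ 0.4652 -0.293   0.024 ]
side tin 0.74 194.0 350.0 0.121 0.127 [ 0.3769 -0.495   0.024 ]
side knob 0.66 206.0 201.0 0.059 0.1 [ 0.4332 -0.1746  0.196 ]
side knob 0.65 295.0 247.0 0.057 0.09 [ 0.633  -0.3667  0.196 ]
side knob 0.56 257.0 176.0 0.063 0.129 [ 0.584  -0.0868  0.196 ]
side canister 0.88 256.0 205.0 0.132 0.225 [0.598  0.0025 0.    ]
side canister 0.37 239.0 154.0 0.115 0.162 [ 0.5735  0.3    -0.    ]
side canister 0.16 291.0 162.0 0.132 0.129 [0.7645 0.219  0.    ]
t 1.2 pos [0.2445 0.5752 0.2268] q [-1.27  0.43  0.03  1.57 -0.01  1.13 -0.08] F [-0.3 -0.3 -1.4] M [-0.    0.01  0.02] w 1.0 tilt [ 0.  0. -1.] yaxis [0.391 0.92  0.   ]
tool shift mm [-561.3 -432.1 -103.3]
```

move_arm:
  motion:
    - {"tz":-0.04}
    - {"tz":-0.04}
    - {"tx":-0.03,"ty":-0.023,"tz":-0.02}
    - {"tx":-0.035,"ty":-0.027}
    - {"tx":-0.035,"ty":-0.027}
    - {"tx":-0.035,"ty":-0.027}
    - {"tx":-0.035,"ty":-0.027}
    - {"tx":-0.035,"ty":-0.027}
    - {"tx":-0.035,"ty":-0.027}
    - {"tx":-0.035,"ty":-0.027}
    - {"tx":-0.035,"ty":-0.027}
    - {"tx":-0.035,"ty":-0.027}
  gripper: -1

```text
invalid input
```

Run:
```python
from h import *
to([.592,-.042,.33])
```

```text
t 1.2 pos [0.2445 0.5752 0.2268] q [-1.27  0.43  0.03  1.57 -0.01  1.13 -0.08] F [-0.3 -0.3 -1.4] M [-0.    0.01  0.02] w 1.0 tilt [ 0.  0. -1.] yaxis [0.391 0.92  0.   ]
tool shift mm [-561.3 -432.1 -103.3]
```

move_arm:
  motion:
    - {"tx":0,"ty":0,"tz":-0.04,"twist":0}
    - {"tx":0,"ty":0,"tz":-0.04,"twist":0}
    - {"tx":-0.03,"ty":-0.023,"tz":-0.02,"twist":0}
    - {"tx":-0.035,"ty":-0.027,"tz":0,"twist":0}
    - {"tx":-0.035,"ty":-0.027,"tz":0,"twist":0}
    - {"tx":-0.035,"ty":-0.027,"tz":0,"twist":0}
    - {"tx":-0.035,"ty":-0.027,"tz":0,"twist":0}
    - {"tx":-0.035,"ty":-0.027,"tz":0,"twist":0}
    - {"tx":-0.035,"ty":-0.027,"tz":0,"twist":0}
    - {"tx":-0.035,"ty":-0.027,"tz":0,"twist":0}
    - {"tx":-0.035,"ty":-0.027,"tz":0,"twist":0}
    - {"tx":-0.035,"ty":-0.027,"tz":0,"twist":0}
  gripper: -1

```text
clock: 2.4
position: [0.4585, 0.1938, 0.3271]
ee_rot: [0.627, 3.078, 0.001]
force: [1.0, 1.0, 0.2]
width: 0.999
gripper_force: 0.0
```

Run:
```python
from h import *
to([.592,-.042,.33])
```

```text
t 2.4 pos [0.4585 0.1938 0.3271] q [-0.73  0.15  0.26  1.73 -0.04  1.27  0.71] F [1.  1.  0.2] M [-0.01 -0.05  0.04] w 0.999 tilt [ 0.001  0.001 -1.   ] yaxis [0.391 0.92  0.001]
tool shift mm [-215.1 -164.8   -3. ]
```

move_arm:
  motion:
    - {"tx":-0.036,"ty":-0.028,"tz":0,"twist":0}
    - {"tx":-0.036,"ty":-0.028,"tz":0,"twist":0}
    - {"tx":-0.036,"ty":-0.027,"tz":0,"twist":0}
    - {"tx":-0.036,"ty":-0.027,"tz":0,"twist":0}
    - {"tx":-0.036,"ty":-0.027,"tz":0,"twist":0}
    - {"tx":-0.028,"ty":-0.02,"tz":0,"twist":0}
    - {"tx":0,"ty":0,"tz":0,"twist":0.09}
    - {"tx":0,"ty":0,"tz":0,"twist":0.09}
    - {"tx":0,"ty":0,"tz":0,"twist":0.09}
    - {"tx":0,"ty":0,"tz":0,"twist":0.09}
    - {"tx":0,"ty":0,"tz":0,"twist":0.09}
    - {"tx":0,"ty":0,"tz":0,"twist":0.09}

```text
clock: 3.6
position: [0.5879, -0.0303, 0.3268]
ee_rot: [-1.845, -2.542, -0.0]
force: [-0.5, -0.3, 0.8]
width: 1.0
gripper_force: 0.0
```

Run:
```python
from h import *
to([.592,-.042,.33])
save("wrist","w1.png")
for q,z in(("knob",.178),("cap",.133),("canister",0)):
    for r in arm.place_of("wrist",q)[:3]: print(q,round(r["conf"],2),np.round(np.array(r["point"])*[512,384]),ray("wrist",r["point"],z).round(4))
to([.592,-.042,.33])
```

```text
t 3.6 pos [ 0.5879 -0.0303  0.3268] q [-0.47  0.33  0.6   1.54 -0.19  1.32  0.47] F [-0.5 -0.3  0.8] M [-0.05  0.04  0.05] w 1.0 tilt [ 0.  0. -1.] yaxis [0.951 0.31  0.   ]
tool shift mm [-12.4   0.3  -3.2]
knob 0.98 [274. 292.] [ 0.6413 -0.1423  0.178 ]
knob 0.81 [144.  76.] [0.4675 0.0217 0.178 ]
knob 0.77 [261. 185.] [ 0.5928 -0.0388  0.178 ]
cap 0.86 [154.  78.] [0.4624 0.0195 0.133 ]
cap 0.69 [276. 278.] [ 0.6488 -0.1498  0.133 ]
cap 0.59 [257. 172.] [ 0.5888 -0.038   0.133 ]
canister 0.61 [259. 156.] [ 0.5942 -0.0435  0.    ]
t 3.8 pos [ 0.5879 -0.0302  0.3267] q [-0.47  0.33  0.6   1.54 -0.19  1.32  0.48] F [ 0.  -0.5  0.6] M [-0.08  0.03 -0.03] w 1.002 tilt [-0. -0. -1.] yaxis [ 0.948  0.319 -0.   ]
tool shift mm [-12.5   0.1  -3.3]
```

View pics/w1.png

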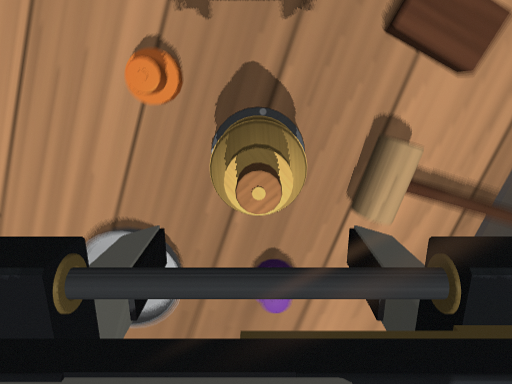

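move_arm:
  motion:
    - {"tx":-0.012,"ty":0,"tz":0,"twist":0}
    - {"tx":0,"ty":0,"tz":0,"twist":0.09}
    - {"tx":0,"ty":0,"tz":0,"twist":0.09}
    - {"tx":0,"ty":0,"tz":0,"twist":0.09}
    - {"tx":0,"ty":0,"tz":0,"twist":0.09}
    - {"tx":0,"ty":0,"tz":0,"twist":0.09}
    - {"tx":0,"ty":0,"tz":0,"twist":0.09}
    - {"tx":0,"ty":0,"tz":0,"twist":0.09}
    - {"tx":0,"ty":0,"tz":0,"twist":0.09}
    - {"tx":0,"ty":0,"tz":0,"twist":0.09}
    - {"tx":0,"ty":0,"tz":0,"twist":0.09}
    - {"tx":0,"ty":0,"tz":0,"twist":0.09}

```text
clock: 5.0
position: [0.5919, -0.0429, 0.3268]
ee_rot: [3.098, 0.52, 0.0]
force: [0.1, 0.5, 0.1]
width: 0.999
gripper_force: 0.0
```

move_arm:
  motion:
    - {"tx":0,"ty":0,"tz":0,"twist":0.09}
    - {"tx":0,"ty":0,"tz":0,"twist":0.09}
    - {"tx":0,"ty":0,"tz":0,"twist":0.09}
    - {"tx":0,"ty":0,"tz":0,"twist":0.09}
    - {"tx":0,"ty":0,"tz":0,"twist":0.09}
    - {"tx":0,"ty":0,"tz":0,"twist":0.09}
    - {"tx":0,"ty":0,"tz":0,"twist":0.09}
    - {"tx":0,"ty":0,"tz":0,"twist":0.09}
    - {"tx":0,"ty":0,"tz":0,"twist":0.05}
    - {"tx":0,"ty":0,"tz":0,"twist":0}
    - {"tx":0,"ty":0,"tz":0,"twist":0}

```text
clock: 6.1
position: [0.5918, -0.0425, 0.3267]
ee_rot: [2.849, -1.323, 0.0]
force: [-0.5, 0.1, -0.4]
width: 1.0
gripper_force: 0.0
```

Run:
```python
from h import *
to([.592,-.041,.33])
save("wrist","w2.png")
for q,z in(("knob",.178),("cap",.133),("canister",0)):
    for r in arm.place_of("wrist",q)[:3]: print(q,round(r["conf"],2),np.round(np.array(r["point"])*[512,384]),ray("wrist",r["point"],z).round(4))
to([.592,-.041,.33])
```

```text
t 6.1 pos [ 0.5918 -0.0425  0.3267] q [-0.79  0.54  1.26  1.56 -0.52  1.43 -1.93] F [-0.5  0.1 -0.4] M [ 0.03  0.2  -0.04] w 1.0 tilt [-0. -0. -1.] yaxis [-0.764 -0.645  0.   ]
tool shift mm [-1.  -1.1 -3.3]
knob 0.93 [315. 254.] [ 0.4937 -0.0197  0.178 ]
knob 0.6 [259. 175.] [ 0.5882 -0.0447  0.178 ]
cap 0.61 [255. 163.] [ 0.5925 -0.0435  0.133 ]
cap 0.42 [ 66. 197.] [0.7238 0.1162 0.133 ]
canister 0.62 [255. 149.] [ 0.5877 -0.0375  0.    ]
t 6.3 pos [ 0.5917 -0.042   0.3268] q [-0.79  0.54  1.26  1.56 -0.52  1.43 -1.93] F [ 0.6 -0.1 -0. ] M [ 0.07  0.16 -0.01] w 0.996 tilt [ 0.  0. -1.] yaxis [-0.765 -0.644 -0.   ]
tool shift mm [-0.6 -0.8 -3.2]
```

View pics/w2.png

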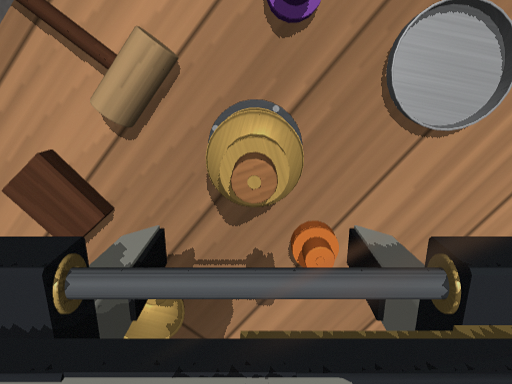

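Run:
```python
from h import *
from scipy.spatial.transform import Rotation as R
print(ray("wrist",[254.5/512,182.5/384],.197))
# w1: rotate wrist calib to pose of w1
s=arm.observe();c=arm.calibration("wrist");T=np.array(c["T"]);K=np.array(c["K"])
E=np.eye(4);E[:3,:3]=R.from_rotvec(s["ee_rot"]).as_matrix();E[:3,3]=s["position"]
H=np.linalg.inv(E)@T
E1=np.eye(4);E1[:3,:3]=R.from_rotvec([-1.845,-2.542,0]).as_matrix();E1[:3,3]=[.5879,-.0303,.3268]
E1[:3,:3]=R.from_euler('z',0).as_matrix()@E1[:3,:3]
y=np.array([.951,.31,0]);print(E1[:3,1])
T1=E1@H;d=T1[:3,:3]@np.linalg.inv(K)@[259,193.5,1];o=T1[:3,3];print(o+d*(.197-o[2])/d[2])
to([.5912,-.0415,.166])
```

```text
[ 0.58961245 -0.04034891  0.197     ]
[ 9.50758133e-01  3.09933613e-01 -3.56724339e-04]
[ 0.59608774 -0.04083035  0.197     ]
t 6.3 pos [ 0.5917 -0.042   0.3268] q [-0.79  0.54  1.26  1.56 -0.52  1.43 -1.93] F [ 0.6 -0.1 -0. ] M [ 0.07  0.16 -0.01] w 0.996 tilt [ 0.  0. -1.] yaxis [-0.765 -0.644 -0.   ]
tool shift mm [ -0.7   0.2 160.8]
```

move_arm:
  motion:
    - {"tx":-0.001,"ty":-0.001,"tz":0.03,"twist":0}
    - {"tx":0,"ty":0,"tz":0.04,"twist":0}
    - {"tx":0,"ty":0,"tz":0.03,"twist":0}
    - {"tx":0,"ty":0,"tz":0.02,"twist":0}
    - {"tx":0,"ty":0,"tz":0.02,"twist":0}
    - {"tx":0,"ty":0,"tz":0.015,"twist":0}
    - {"tx":0,"ty":0,"tz":0.005,"twist":0}
    - {"tx":0,"ty":0,"tz":0,"twist":0}
    - {"tx":0,"ty":0,"tz":0,"twist":0}

```text
clock: 7.2
position: [0.5924, -0.0407, 0.1676]
ee_rot: [-2.847, 1.328, -0.002]
force: [0.5, -0.5, 0.8]
width: 1.001
gripper_force: 0.0
```

move_arm:
  motion:
    - {"tx":0,"ty":0,"tz":0,"twist":0}
    - {"tx":0,"ty":0,"tz":0,"twist":0}
    - {"tx":0,"ty":0,"tz":0,"twist":0}
    - {"tx":0,"ty":0,"tz":0,"twist":0}
    - {"tx":0,"ty":0,"tz":0,"twist":0}
    - {"tx":0,"ty":0,"tz":0,"twist":0}
    - {"tx":0,"ty":0,"tz":0,"twist":0}
    - {"tx":0,"ty":0,"tz":0,"twist":0}
  gripper: 1
  squeeze: 10

```text
clock: 8.0
position: [0.5923, -0.04, 0.1668]
ee_rot: [-2.847, 1.327, -0.001]
force: [3.1, 2.1, 0.0]
width: 0.452
gripper_force: 10.0
```

Run:
```python
from h import *
to([.592,-.041,.166])
```

```text
t 8.0 pos [ 0.5923 -0.04    0.1668] q [-0.72  0.67  1.13  1.78 -0.67  1.13 -1.81] F [3.1 2.1 0. ] M [ 0.28 -0.28 -0.03] w 0.452 tilt [ 0.001  0.    -1.   ] yaxis [-0.766 -0.643 -0.001]
tool shift mm [0.6 0.9 0.8]
```

move_arm:
  motion:
    - {"tx":0,"ty":-0.001,"tz":0,"twist":0}
    - {"tx":0,"ty":0,"tz":0,"twist":0}
    - {"tx":0,"ty":0,"tz":0,"twist":0}
    - {"tx":0,"ty":0,"tz":-0.0003,"twist":-0.06}
    - {"tx":0,"ty":0,"tz":-0.0003,"twist":-0.06}
    - {"tx":0,"ty":0,"tz":-0.0003,"twist":-0.06}
    - {"tx":0,"ty":0,"tz":-0.0003,"twist":-0.06}
    - {"tx":0,"ty":0,"tz":-0.0003,"twist":-0.06}
    - {"tx":0,"ty":0,"tz":-0.0003,"twist":-0.06}
  squeeze: 50

```text
clock: 8.9
position: [0.5923, -0.0407, 0.1684]
ee_rot: [3.104, -0.477, -0.0]
force: [-0.1, -1.5, -1.4]
width: 0.446
gripper_force: 50.0
```

Run:
```python
from h import *
to([.592,-.041,.166])
im=save("top","t1.png")
```

```text
t 8.9 pos [ 0.5923 -0.0407  0.1684] q [-0.66  0.59  0.98  1.78 -0.56  1.08 -1.36] F [-0.1 -1.5 -1.4] M [-0.43  0.29 -0.06] w 0.446 tilt [-0.    -0.001 -1.   ] yaxis [-0.3   -0.954  0.001]
tool shift mm [-0.2  0.4  2.4]
```

move_arm:
  motion:
    - {"tx":0,"ty":0,"tz":-0.0004,"twist":-0.08}
    - {"tx":0,"ty":0,"tz":-0.0004,"twist":-0.08}
    - {"tx":0,"ty":0,"tz":-0.0004,"twist":-0.08}
    - {"tx":0,"ty":0,"tz":-0.0004,"twist":-0.08}
    - {"tx":0,"ty":0,"tz":-0.0004,"twist":-0.08}
    - {"tx":0,"ty":0,"tz":-0.0004,"twist":-0.08}
    - {"tx":0,"ty":0,"tz":-0.0003,"twist":-0.08}
    - {"tx":0,"ty":0,"tz":-0.0003,"twist":-0.08}
    - {"tx":0,"ty":0,"tz":-0.0003,"twist":-0.08}
    - {"tx":0,"ty":0,"tz":-0.0003,"twist":-0.08}
    - {"tx":0,"ty":0,"tz":-0.0003,"twist":-0.08}

```text
clock: 10.05
position: [0.5921, -0.0401, 0.172]
ee_rot: [-2.697, -1.611, 0.002]
force: [0.5, -1.3, -2.0]
width: 0.446
gripper_force: 50.0
```

Run:
```python
from h import *
to([.592,-.041,.166])
```

```text
t 10.05 pos [ 0.5921 -0.0401  0.172 ] q [-0.44  0.48  0.6   1.76 -0.31  1.01 -0.21] F [ 0.5 -1.3 -2. ] M [-0.33  0.12 -0.02] w 0.446 tilt [-0.001 -0.    -1.   ] yaxis [ 0.881 -0.474 -0.001]
tool shift mm [-0.9  0.3  6. ]
```

move_arm:
  motion:
    - {"tx":0,"ty":0,"tz":-0.0004,"twist":-0.08}
    - {"tx":0,"ty":0,"tz":-0.0004,"twist":-0.08}
    - {"tx":0,"ty":0,"tz":-0.0004,"twist":-0.08}
    - {"tx":0,"ty":0,"tz":-0.0004,"twist":-0.08}
    - {"tx":0,"ty":0,"tz":-0.0004,"twist":-0.08}
    - {"tx":0,"ty":0,"tz":-0.0004,"twist":-0.08}
    - {"tx":0,"ty":0,"tz":-0.0004,"twist":-0.08}
    - {"tx":0,"ty":0,"tz":-0.0003,"twist":-0.08}
    - {"tx":0,"ty":0,"tz":-0.0003,"twist":-0.08}
    - {"tx":0,"ty":0,"tz":-0.0003,"twist":-0.08}
    - {"tx":0,"ty":0,"tz":-0.0004,"twist":-0.08}

```text
clock: 11.15
position: [0.5925, -0.0403, 0.1761]
ee_rot: [-1.051, -2.96, 0.001]
force: [1.1, -1.7, -3.0]
width: 0.45
gripper_force: 50.0
```

Run:
```python
from h import *
to([.592,-.041,.166])
```

```text
t 11.15 pos [ 0.5925 -0.0403  0.1761] q [-0.2   0.43  0.25  1.73 -0.12  0.99  0.98] F [ 1.1 -1.7 -3. ] M [-0.4  -0.24  0.01] w 0.45 tilt [-0. -0. -1.] yaxis [ 0.631  0.776 -0.001]
tool shift mm [-0.  -0.8 10.1]
```

move_arm:
  motion:
    - {"tx":0,"ty":0,"tz":-0.0004,"twist":-0.08}
    - {"tx":0,"ty":0,"tz":-0.0004,"twist":-0.08}
    - {"tx":0,"ty":0,"tz":-0.0004,"twist":-0.08}
    - {"tx":0,"ty":0,"tz":-0.0004,"twist":-0.08}
    - {"tx":0,"ty":0,"tz":-0.0003,"twist":-0.08}
    - {"tx":0,"ty":0,"tz":-0.0003,"twist":-0.08}
    - {"tx":0,"ty":0,"tz":-0.0003,"twist":-0.08}
    - {"tx":0,"ty":0,"tz":-0.0003,"twist":-0.08}

```text
clock: 11.95
position: [0.5925, -0.0401, 0.1788]
ee_rot: [0.505, -3.1, -0.0]
force: [1.2, -0.8, -1.6]
width: 0.452
gripper_force: 50.0
```

move_arm:
  motion:
    - {"tx":0,"ty":0,"tz":-0.001,"twist":0}
    - {"tx":0,"ty":0,"tz":-0.001,"twist":0}
    - {"tx":0,"ty":0,"tz":-0.001,"twist":0}
    - {"tx":0,"ty":0,"tz":0,"twist":0}

```text
clock: 12.35
position: [0.5925, -0.0397, 0.1824]
ee_rot: [0.498, -3.102, 0.0]
force: [0.5, -0.3, -2.4]
width: 0.449
gripper_force: 50.0
```

Run:
```python
from h import *
to([.592,-.041,.166])
```

```text
t 12.35 pos [ 0.5925 -0.0397  0.1824] q [-0.03  0.42  0.01  1.71 -0.01  1.01  1.87] F [ 0.5 -0.3 -2.4] M [-0.06 -0.08 -0.02] w 0.449 tilt [-0. -0. -1.] yaxis [-0.313  0.95  -0.   ]
tool shift mm [ 0.9 -1.  16.4]
```

move_arm:
  motion:
    - {"tx":0,"ty":0,"tz":-0.005,"twist":0}
    - {"tx":0,"ty":0,"tz":-0.01,"twist":0}
    - {"tx":0,"ty":0,"tz":-0.02,"twist":0}
    - {"tx":0,"ty":0,"tz":-0.02,"twist":0}
    - {"tx":0,"ty":0,"tz":-0.015,"twist":0}
    - {"tx":0,"ty":0,"tz":0,"twist":0}
    - {"tx":0.01,"ty":-0.01,"tz":0,"twist":0}
    - {"tx":0.02,"ty":-0.02,"tz":0,"twist":0}
    - {"tx":0.03,"ty":-0.03,"tz":0,"twist":0}
    - {"tx":0.03,"ty":-0.03,"tz":0,"twist":0}
    - {"tx":0.03,"ty":-0.03,"tz":0,"twist":0}
    - {"tx":0.03,"ty":-0.03,"tz":0,"twist":0}

```text
clock: 13.55
position: [0.495, -0.2314, 0.2513]
ee_rot: [0.5, -3.1, -0.001]
force: [0.5, -0.5, -1.6]
width: 0.449
gripper_force: 50.0
```

move_arm:
  motion:
    - {"tx":0.025,"ty":-0.025,"tz":0,"twist":0}
    - {"tx":0.015,"ty":-0.015,"tz":0,"twist":0}
    - {"tx":0,"ty":0,"tz":0,"twist":0}
    - {"tx":0,"ty":0,"tz":0,"twist":0}

```text
clock: 13.95
position: [0.4709, -0.2804, 0.2515]
ee_rot: [0.498, -3.1, -0.002]
force: [0.1, 0.4, -2.1]
width: 0.451
gripper_force: 50.0
```

Run:
```python
from h import *
to([.47,-.287,.0368])
a=save("top","t2.png");b=save("side","s2.png");c=save("wrist","w3.png")
for cam in ("top","side","wrist"):
  for r in arm.place_of(cam,"tin")[:2]: print(cam,round(r["conf"],2),np.array(r["point"])*[512,384],ray(cam,r["point"],0).round(4))
v=np.vstack([np.hstack([a,b])[:,:,::-1]]);cv2.imwrite("pics/m2.png",cv2.resize(np.hstack([b[:,:,::-1],c[:,:,::-1]]),(800,300)))
```

```text
t 13.95 pos [ 0.4709 -0.2804  0.2515] q [ 0.35  0.29  0.12  1.73 -0.04  1.12  2.37] F [ 0.1  0.4 -2.1] M [ 0.08 -0.03 -0.04] w 0.451 tilt [-0.001  0.001 -1.   ] yaxis [-0.313  0.95   0.001]
tool shift mm [  2.7  -6.3 214.7]
top 0.64 [310.6816 231.0912] [ 0.4679 -0.2898  0.    ]
top 0.61 [370.2784 259.2   ] [ 0.3699 -0.4911  0.    ]
side 0.75 [195.0208 349.4016] [ 0.3776 -0.4828  0.    ]
side 0.59 [227.0208 276.288 ] [ 0.4725 -0.281   0.    ]
wrist 0.77 [252.6208 151.9104] [ 0.4677 -0.2855  0.    ]
wrist 0.72 [100.096  14.016] [ 0.3767 -0.4905  0.    ]
```

View pics/m2.png

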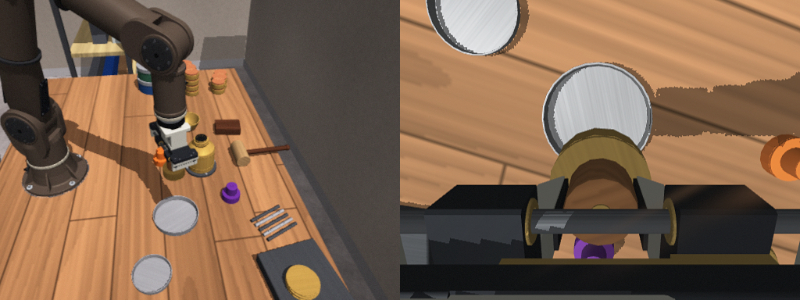

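move_arm:
  motion:
    - {"tx":0.002,"ty":-0.006,"tz":0.02,"twist":0}
    - {"tx":0,"ty":0,"tz":0.04,"twist":0}
    - {"tx":0,"ty":0,"tz":0.04,"twist":0}
    - {"tx":0,"ty":0,"tz":0.04,"twist":0}
    - {"tx":0,"ty":0,"tz":0.03,"twist":0}
    - {"tx":0,"ty":0,"tz":0.02,"twist":0}
    - {"tx":0,"ty":0,"tz":0.015,"twist":0}
    - {"tx":0,"ty":0,"tz":0,"twist":0}
    - {"tx":0,"ty":0,"tz":0,"twist":0}
    - {"tx":0,"ty":0,"tz":0,"twist":0}

```text
clock: 15.25
position: [0.473, -0.2864, 0.0484]
ee_rot: [-0.502, 3.1, -0.001]
force: [-0.4, 0.2, -1.3]
width: 0.449
gripper_force: 50.0
```

Run:
```python
from h import *
to([.469,-.287,.0368])
```

```text
t 15.25 pos [ 0.473  -0.2864  0.0484] q [ 0.38  0.53  0.09  1.94 -0.07  0.67  2.41] F [-0.4  0.2 -1.3] M [0.02 0.02 0.01] w 0.449 tilt [ 0.002 -0.001 -1.   ] yaxis [-0.316  0.949 -0.001]
tool shift mm [ 4.   0.8 11.5]
```

move_arm:
  motion:
    - {"tx":0.002,"ty":0,"tz":0.003,"twist":0}
    - {"tx":0,"ty":0,"tz":0.003,"twist":0}
    - {"tx":0,"ty":0,"tz":0.002,"twist":0}
    - {"tx":0,"ty":0,"tz":0.001,"twist":0}
    - {"tx":0,"ty":0,"tz":0.001,"twist":0}
    - {"tx":0,"ty":0,"tz":0,"twist":0}
    - {"tx":0,"ty":0,"tz":0,"twist":0}

```text
clock: 15.95
position: [0.4703, -0.2869, 0.0373]
ee_rot: [-0.502, 3.101, 0.0]
force: [-0.4, -0.3, -1.7]
width: 0.448
gripper_force: 50.0
```

Run:
```python
from h import *
to([.469,-.287,.0368])
```

```text
t 15.95 pos [ 0.4703 -0.2869  0.0373] q [ 0.39  0.55  0.09  1.95 -0.07  0.65  2.41] F [-0.4 -0.3 -1.7] M [0.05 0.06 0.03] w 0.448 tilt [ 0.  0. -1.] yaxis [-0.315  0.949  0.   ]
tool shift mm [1.3 0.3 0.5]
```

Not yet in contact; creep down.

move_arm:
  motion:
    - {"tx":0,"ty":0,"tz":0.0005,"twist":0}
    - {"tx":0,"ty":0,"tz":0.0005,"twist":0}
    - {"tx":0,"ty":0,"tz":0,"twist":0}
    - {"tx":0,"ty":0,"tz":0,"twist":0}

```text
clock: 16.35
position: [0.4703, -0.2869, 0.0363]
ee_rot: [-0.502, 3.101, 0.0]
force: [-0.2, 0.0, -2.6]
width: 0.447
gripper_force: 50.0
```

move_arm:
  motion:
    - {"tx":0,"ty":0,"tz":0.0005,"twist":0}
    - {"tx":0,"ty":0,"tz":0,"twist":0}
    - {"tx":0,"ty":0,"tz":0,"twist":0}

```text
clock: 16.65
position: [0.4704, -0.2869, 0.0362]
ee_rot: [-0.502, 3.101, -0.0]
force: [-1.3, 0.8, 5.7]
width: 0.447
gripper_force: 50.0
```

Contact (+8 N). Ease the grip, then open and retreat.

move_arm:
  motion:
    - {"tx":0,"ty":0,"tz":0,"twist":0}
    - {"tx":0,"ty":0,"tz":0,"twist":0}
    - {"tx":0,"ty":0,"tz":0,"twist":0}
  squeeze: 5

```text
clock: 16.95
position: [0.4704, -0.287, 0.036]
ee_rot: [-0.501, 3.101, -0.0]
force: [-0.9, -0.1, 4.6]
width: 0.457
gripper_force: 5.0
```

move_arm:
  motion:
    - {"tx":0,"ty":0,"tz":0,"twist":0}
    - {"tx":0,"ty":0,"tz":0,"twist":0}
    - {"tx":0,"ty":0,"tz":0,"twist":0}
    - {"tx":0,"ty":0,"tz":0,"twist":0}
    - {"tx":0,"ty":0,"tz":0,"twist":0}
    - {"tx":0,"ty":0,"tz":0,"twist":0}
  gripper: -0.5

```text
clock: 17.55
position: [0.4702, -0.2868, 0.0358]
ee_rot: [0.502, -3.101, -0.0]
force: [-0.4, -0.5, -0.2]
width: 0.751
gripper_force: 0.0
```

move_arm:
  motion:
    - {"tx":0,"ty":0,"tz":-0.005,"twist":0}
    - {"tx":0,"ty":0,"tz":-0.01,"twist":0}
    - {"tx":0,"ty":0,"tz":-0.02,"twist":0}
    - {"tx":0,"ty":0,"tz":-0.04,"twist":0}
    - {"tx":0,"ty":0,"tz":-0.04,"twist":0}
    - {"tx":0,"ty":0,"tz":-0.04,"twist":0}
    - {"tx":0,"ty":0,"tz":-0.04,"twist":0}
    - {"tx":0,"ty":0,"tz":-0.01,"twist":0}
    - {"tx":0,"ty":0,"tz":0,"twist":0}
    - {"tx":0,"ty":0,"tz":0,"twist":0}

```text
clock: 18.55
position: [0.4697, -0.2865, 0.2402]
ee_rot: [0.502, -3.101, -0.001]
force: [-0.1, 1.3, 0.2]
width: 0.749
gripper_force: 0.0
```

Run:
```python
from h import *
to([.469,-.287,.0368])
b=save("side","s4.png");c=save("wrist","w4.png")
cv2.imwrite("pics/m4.png",cv2.resize(np.hstack([b[:,:,::-1],c[:,:,::-1]]),(800,300)))
```

```text
t 18.55 pos [ 0.4697 -0.2865  0.2402] q [ 0.36  0.3   0.12  1.75 -0.04  1.1   2.38] F [-0.1  1.3  0.2] M [ 0.05 -0.   -0.02] w 0.749 tilt [-0.001  0.    -1.   ] yaxis [-0.315  0.949  0.001]
tool shift mm [  0.7  -0.4 203.4]
```

View pics/m4.png

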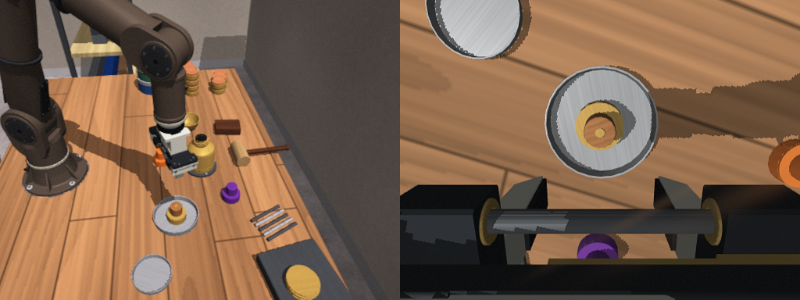

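The cap sits flat, knob up, in the middle of the larger tin (side view about (176,212), wrist view about (600,130)). The other things are undisturbed and the gripper is clear.

```bash
python3 -c "
from cell import arm
print(arm.sign_off())"
```

```text
the job is handed in; nothing more can be done
None
```

The cap is off the canister and sits flat, knob up, released in the 162 mm tin; the bowl, mallet and block were not touched, and the job was handed in at about 19 s; the thread let go in one continuous twist, so I did not need to regrip.

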